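# Unhook a lens cassette from its lipped dock and seat it in the beam line

### The job

Take the cassette with the round glass window out of its dock: its toe is hooked under a retaining lip whose height you must feel for, so tip its top over towards the lip side until the heel rises over the sill, ease it out heel first and lift it away without forcing or jamming it. Then stand it upright in the empty open holder, lowering it right down onto the pocket floor before you let go. Leave the blank cassette and everything else on the table where it is.

Things in the scene. Friction and masses are not known exactly. Their poses are not given: they have to be found in the camera images.
- lens_cassette_tab (a point): centre of the grip tab of the lens cassette, the one with a round glass window: black, rigid, L-shaped, about 0.16 kg, 110 mm tall. An upright plate 12 mm thick (x), 60 mm wide (y) up to 75 mm, then the tab, 12 mm thick (x), 36 mm wide (y), from 75 to 110 mm. This point is 92.5 mm above the underside and 7 mm to +x of the foot's centre
- lens_cassette_foot (a point): centre of the underside of the lens cassette's foot: flat, 36 (x) x 60 (y) mm, 5 mm thick. z runs up the plate, -x points to the toe edge (18 mm away), +x to the heel edge (18 mm); the plate stands on x=+1 to +13. In the dock the toe is tucked 11.5 to 13.5 mm under the lip: a straight lift stops at the lip after 7+u mm, a level pull stops at the sill. u: see dock_a
- lens_cassette: same origin as its foot point. To free it: lift till the lip is felt, lower 7 mm from there, tip the top 25 degrees towards the lip about the toe's bottom edge, then ease the toe 2 mm from the front wall: the heel is then 1 to 2 mm over the sill. Draw it heel first along its tilted foot, 18 to 22 mm, and lift. If too low, the heel catches under the sill's ledge; too high, the toe jams on the lip
- dock_a_floor (a point): centre of the channel floor, 12 mm above the table, of the fixed steel dock that holds the lens cassette (base 75 x 92 mm). x points from lip to sill, away from the robot within 0.4 rad; y along the channel, z up. In mm: front wall at x=-22, rear sill wall from x=+23 to +27, side cheeks at y=+-32 (38 high). The seated cassette has the dock's yaw
- dock_a: same dock, origin on the table, 12 mm under the floor point. Front wall, lip and sill are one keeper frame, clamped at an unknown height u of 0 to 20 mm, new each time. The lip overhangs from the front wall to x=-6 mm, underside 12+u, top 15+u mm above the channel floor. The sill's top, at 14+u, is a ledge 2 mm thick that reaches inwards to x=+19
- blank_cassette_mid (a point): middle of the plate, 55 mm above the underside, of the other cassette: same outline and size but a solid plate with no window; it sits in the other, equal dock and stays there
- dock_b_floor (a point): channel floor centre of the other dock, same as dock_a, which holds the blank cassette
- holder_floor (a point): centre of the pocket floor, 12 mm above the table, of the fixed dark steel beam-line holder: a plain open-topped pocket without lip, 42 (x) x 66 (y) mm inside, walls 12 mm high and 6 mm thick, base 75 x 92 mm. x points away from the robot within 0.4 rad, z up. The cassette's foot fits with 3 mm to spare on each side; either way round will do
- post_holder_mid (a point): bystander: short black cylindrical post holder, 32 mm wide, 45 mm tall; this point is on it 22 mm above the table
- fork_clamp_mid (a point): bystander: flat dark steel fork clamp, 63 x 30 x 10 mm; this point is on it 5 mm above the table
- mirror_mount_mid (a point): bystander: round mirror on a black post, 119 mm tall, foot 48 mm wide; this point is on it 50 mm above the table
- iris_mount_mid (a point): bystander: small iris on a black post, 99 mm tall, foot 48 mm wide; this point is on it 45 mm above the table
- steel_post_mid (a point): bystander: bare steel post standing upright, 13 mm thick, 75 mm tall; this point is on it 38 mm above the table
- driver_mid (a point): bystander: screwdriver lying on the table; this point is on it 12 mm above the table
Mind the look-alikes: they are no part of the job. What is shaped like the lens_cassette but green is not meant.

How it is judged:
By the outcome, as a careful person would: the job done as asked, in the order asked, and still so for the second after the job is handed in, with the robot touching nothing.
It also fails if it takes over 64 s, if anything falls off the work surface, if the arm or the gripper's body presses on something with over 40 N, if the wrist force passes 120 N, or if a joint passes its speed limit or range.

### The arm

A 6-joint arm with a two-finger parallel gripper is mounted at the origin on the work surface. World frame = base frame: x ahead of the robot, y to its left, z up, the work surface at z = 0. Lengths are in m, angles in rad, forces in N, time in s.
With the tool pointing down it reaches from about 0.3 to 0.75 m from the base axis. Payload 8.5 kg.
Tool frame: the origin (TCP) lies on the centre line of the jaws, within the pads' length; the fingertips stand tip_extent ahead of it and the grasp point (between the pads) lies 11 mm behind it (tip_extent is the distance from the TCP to the fingertips, in m); z points along the fingers, y is the direction in which the jaws open and shut (so a half turn about z gives the same grasp; the last joint's range is limited). The gripper opens to 88 mm and grips with 3 to 60 N. Pads are 18 mm wide; open, the fingers measure 123 mm over their backs; the gripper's body (75 mm by 187 mm) begins 45 mm behind the grasp point.
Start: joints at [-1.387, 0.381, 1.297, -0, 1.464, -0.215], TCP at [0.214, -0.507, 0.247] pointing down, gripper open.
Joint ranges: [-3.11, 3.11], [-0.89, 2.33], [0.22, 2.48], [-1.42, 4.56], [0.17, 2.85], [-2.88, 2.88]. Speed limits (rad/s): [2.39, 2.39, 3.14, 3.14, 3.14, 3.14].

### API

Orientations are given as a unit quaternion [w, x, y, z].
In Python, from station import * gives the robot as it stands.
- The arm moves only by the tool drive_tool, never from a script. Its argument "rows" is text: rows parted by semicolons, each of 6 numbers parted by spaces: the shift along the world's x, y, z each as a share of 12 cm, from -1 to 1, then the turn, a rotation vector about the world's x, y, z each as a share of pi rad, from -1 to 1. In form: x y z ax ay az; .... A call has 1 to 10 rows; each row shifts and turns the commanded pose from where the row before left it; what a row does not reach is not made up. A row lasts 1/8 s, in which the tool goes at most 62.5 mm and 10.7 degrees, less where a joint would pass 70% of its speed; a pose out of reach is approached as far as the arm can. A call with a number of a shift or a turn outside -1 to 1 is refused whole. A call with a gripper value outside its range is refused whole. "hand" is the gripper's target within -1 to 1 (fully open at 1, half-way at 0, shut at -1), set as the call begins (left out, the last holds). The fingers move at their own pace and stop on an object; the grip force is fixed at half the most. Time passes only in rows, so rows that do not move let the fingers close. It gives the time, the measured TCP pose, the force and the opening at its end, in the units of the state.
- state(): the state, without advancing time (a new reading comes with each control period).
- camera(name): name is "scene" or "side" or "wrist"; returns a dict with "frame" (384x512x3 uint8, red, green, blue), "fovy" (degrees; the focal length in pixels is half the picture's height over the tangent of half this angle, whatever the lens; pixels are square), "cx", "cy" (the principal point, pixels), "D" ([k1, k2, p1, p2, k3] as OpenCV has them; the pictures are not rectified), "extrinsics" (4x4, takes a point from world to camera coordinates); the wrist camera has in their place "mount" (4x4, takes a point from camera to tool coordinates, whose origin is the TCP and whose axes are the flange's). Camera axes: x right, y down, z forward; pixel columns grow to the right and rows downward; lengths in m; the calibration is good to about 2 mm. A picture is of the moment at which its call begins: read the wrist's pose just before it. There is no depth.
- hand_in(): hands the job in, once; it reports no verdict.
The state is a dict: "time": time; "qpos": joint angles; "joint_velocities": joint speeds; "joint_torque": joint torques, N m; "ee_pos": TCP position; "ee_rot": TCP orientation; "force": force on the tool from outside, world axes, zero at the start; "torque": the same for the moment, N m; "finger_gap": opening from 0.0 (shut) to 1.0 (fully open).
Only numpy, scipy, OpenCV 4.12 (cv2) and the standard library are available. Lean on these libraries where they do the work, as an engineer would, in place of code of your own. Each camera call takes 0.05 s, during which the arm holds its last target.

## Working session

There is one attempt and no reset: what is moved stays moved. The work goes in short steps, Python scripts to look and compute and a tool call to move; the robot and the scene stay as the last step left them, time stands still between calls to the robot, and variables do not carry over. Pictures are saved under pics/ and viewed, and the job is handed in when it is done.

Besides the shell and the picture viewer there is one more tool, called after ">>>" as name(argument=value, ...) on one line, values as JSON. drive_tool: Moves the arm, as the interface text tells. Shift numbers are shares of 12 cm and turn numbers shares of pi rad, none past 1 either way. Its arguments: {"type":"object","properties":{"rows":{"type":"string"},"hand":{"type":"number"}},"required":["rows"]}

```bash
ls; mkdir -p pics; python3 - <<'E'
from station import *
import cv2,numpy as np
s=state();print(s)
for n in("scene","side","wrist"):
    c=camera(n);cv2.imwrite(f"pics/{n}0.png",c["frame"][:,:,::-1])
    print(n,{k:(np.round(v,4).tolist() if not np.isscalar(v) else v) for k,v in c.items() if k!="frame"})
E
```

```text
pics
{'time': 0.0, 'qpos': array([-1.38734948e+00,  3.81182269e-01,  1.29823820e+00,  1.94584406e-05,
        1.46359554e+00, -2.15284489e-01]), 'joint_velocities': array([-0.00065452, -0.00074083, -0.00072826, -0.00095604,  0.00092425,
       -0.00247284]), 'joint_torque': array([ 7.45474354e-04, -4.37922442e+01, -2.24562925e+01,  7.12913694e-02,
        3.51769861e-02, -1.14944391e-04]), 'ee_pos': array([ 0.21349834, -0.50658638,  0.24615274]), 'ee_rot': array([-7.11434680e-04,  9.80192362e-01,  1.98046528e-01,  2.10000087e-05]), 'force': array([-0.21553767,  0.23004636, -0.12975165]), 'torque': array([ 0.05082478, -0.00677185,  0.03151828]), 'finger_gap': 1.0019843768935828}
scene {'fovy': 45.08806606466969, 'cx': 254.27999603237382, 'cy': 193.23649616927315, 'D': [-0.1424, 0.0, 0.0, 0.0, 0.0], 'extrinsics': [[-0.4203, 0.9073, 0.014, 0.1428], [0.7171, 0.3415, -0.6076, -0.3712], [-0.556, -0.2453, -0.7941, 1.6797], [0.0, 0.0, 0.0, 1.0]]}
side {'fovy': 54.20459074601565, 'cx': 249.96423595748163, 'cy': 189.38193150706144, 'D': [-0.0262, 0.0, 0.0, 0.0, 0.0], 'extrinsics': [[-0.7725, -0.635, -0.0096, 0.5026], [-0.4226, 0.5253, -0.7385, 0.2483], [0.474, -0.5664, -0.6742, 0.752], [0.0, 0.0, 0.0, 1.0]]}
wrist {'fovy': 64.76938331675868, 'cx': 256.5859752988615, 'cy': 194.1726254288026, 'D': [-0.0708, 0.0, 0.0, 0.0, 0.0], 'mount': [[-0.0003, -0.9637, -0.2668, 0.0693], [1.0, -0.0003, -0.0001, -0.0003], [0.0, -0.2668, 0.9637, -0.1367], [0.0, 0.0, 0.0, 1.0]]}
```

View pics/scene0.png

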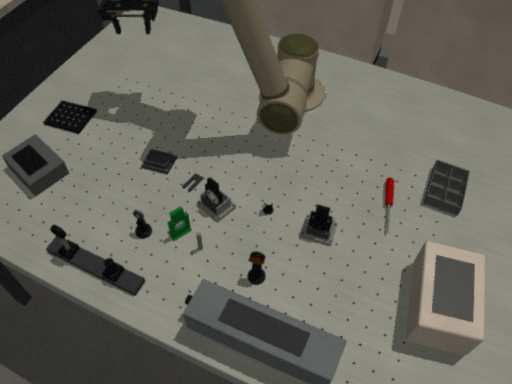

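View pics/side0.png

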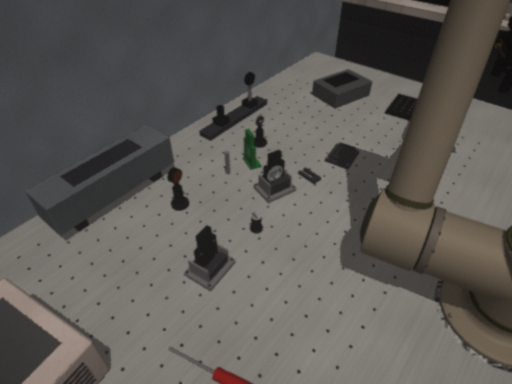

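View pics/wrist0.png

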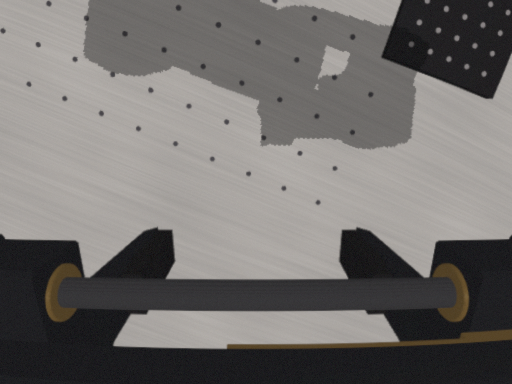

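```bash
cat > h.py <<'E'
from station import *
import cv2,numpy as np
from scipy.spatial.transform import Rotation as R
def K(c):
    f=c["frame"].shape[0]/2/np.tan(np.radians(c["fovy"]/2)); return np.array([[f,0,c["cx"]],[0,f,c["cy"]],[0,0,1]])
def cam(n):
    s=state(); c=camera(n)
    if n=="wrist":
        T=np.eye(4);T[:3,:3]=R.from_quat(np.roll(s["ee_rot"],-1)).as_matrix();T[:3,3]=s["ee_pos"]
        c["extrinsics"]=np.linalg.inv(T@np.array(c["mount"]))
    c["extrinsics"]=np.array(c["extrinsics"]);c["D"]=np.array(c["D"],float)
    c["K"]=K(c); return c
def ray(c,uv):
    p=cv2.undistortPoints(np.array([[uv]],float),c["K"],c["D"])[0,0]
    M=np.linalg.inv(c["extrinsics"]);d=M[:3,:3]@np.array([p[0],p[1],1]);return M[:3,3],d/np.linalg.norm(d)
def onz(c,uv,z):
    o,d=ray(c,uv);return o+d*(z-o[2])/d[2]
def proj(c,P):
    E=c["extrinsics"];return cv2.projectPoints(np.atleast_2d(P).astype(float),cv2.Rodrigues(E[:3,:3])[0],E[:3,3],c["K"],c["D"])[0][:,0]
def tri(rs):
    A=0;b=0
    for o,d in rs:
        m=np.eye(3)-np.outer(d,d);A=A+m;b=b+m@o
    x=np.linalg.solve(A,b);return x,[np.linalg.norm((np.eye(3)-np.outer(d,d))@(x-o)) for o,d in rs]
def save(c,name,box=None,s=1):
    im=c["frame"][:,:,::-1]
    if box: x0,y0,x1,y1=box;im=im[y0:y1,x0:x1]
    im=cv2.resize(im,None,fx=s,fy=s,interpolation=cv2.INTER_CUBIC);cv2.imwrite("pics/"+name,im)
E
python3 - <<'E'
from h import *
a=cam("scene");b=cam("side")
save(a,"sc1.png",(120,130,350,260),3.4);save(b,"si1.png",(170,120,370,290),3.5)
for n,p,q in(("lens base",(215,203),(274,187)),("blank",(320,228),(210,263)),("holder",(160,161),(343,154)),("green",(178,222),(252,150))):
    print(n,onz(a,p,.02),onz(b,q,.02))
E
```

```text
lens base [ 0.58105676 -0.0144641   0.02      ] [ 5.67160540e-01 -4.44002875e-04  2.00000000e-02]
blank [0.53167205 0.29242    0.02      ] [0.52731081 0.28831785 0.02      ]
holder [ 0.51110107 -0.24663742  0.02      ] [ 0.49504704 -0.24642388  0.02      ]
green [ 0.68513173 -0.07801881  0.02      ] [ 0.71857885 -0.09263692  0.02      ]
```

View pics/sc1.png

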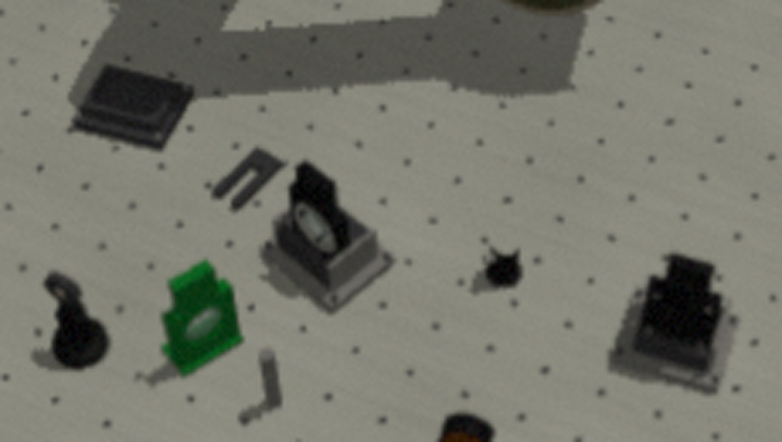

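View pics/si1.png

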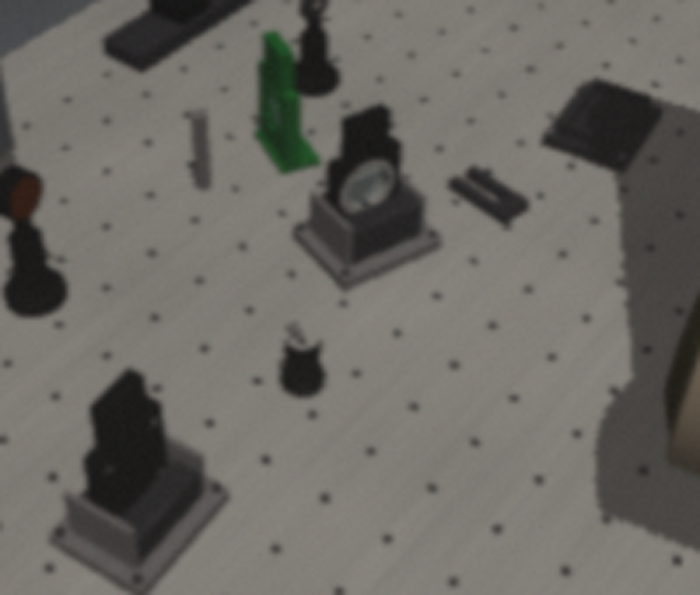

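>>> drive_tool(rows="0.28 0.31 0.03 0 0 0.0414;0.28 0.31 0.03 0 0 0.0414;0.28 0.31 0.03 0 0 0.0414;0.28 0.31 0.03 0 0 0.0414;0.28 0.31 0.03 0 0 0.0414;0.28 0.31 0.03 0 0 0.0414;0.28 0.31 0.03 0 0 0.0414;0.28 0.31 0.03 0 0 0.0414;0.28 0.31 0.03 0 0 0.0414;0 0 0 0 0 0", hand=1)

```text
time: 1.5
ee_pos: [0.5174, -0.1697, 0.2791]
ee_rot: [0.0, 0.706, 0.708, 0.0]
force: [0.3, -0.9, 0.3]
finger_gap: 0.999
```

```bash
python3 - <<'E'
from h import *
c=cam("wrist");save(c,"w1.png",None,1.5);np.save("w1.npy",c,allow_pickle=True);print(state()["qpos"])
E
```

```text
[-5.37490754e-01  3.49308393e-01  1.25239992e+00 -1.67869172e-04
  1.54025932e+00 -5.37958103e-01]
```

View pics/w1.png

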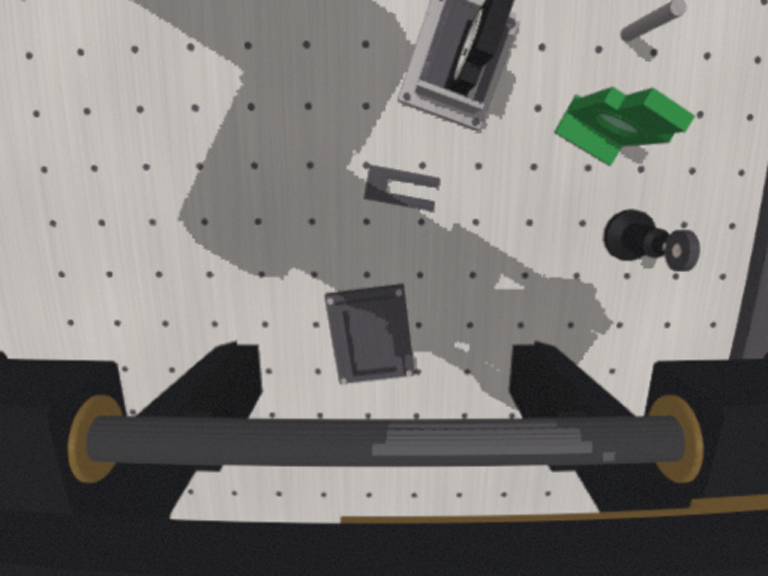

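>>> drive_tool(rows="0.2 0.4 0 0 0 0;0.2 0.4 0 0 0 0;0 0.4 0 0 0 0;0 0 0 0 0 0;0 0 0 0 0 0")

```text
time: 2.17
ee_pos: [0.5637, -0.0293, 0.2791]
ee_rot: [0.0, 0.708, 0.706, -0.0]
force: [0.1, -0.6, 0.1]
finger_gap: 1.0
```

```bash
python3 - <<'E'
from h import *
c=cam("wrist");np.save("w2.npy",c,allow_pickle=True);print(state()["ee_pos"])
save(c,"w2.png",None,1.5)
c=np.load("w1.npy",allow_pickle=True).item();save(c,"w1h.png",(205,180,285,265),7)
E
```

```text
[ 0.56377194 -0.02962864  0.27911356]
```

View pics/w2.png

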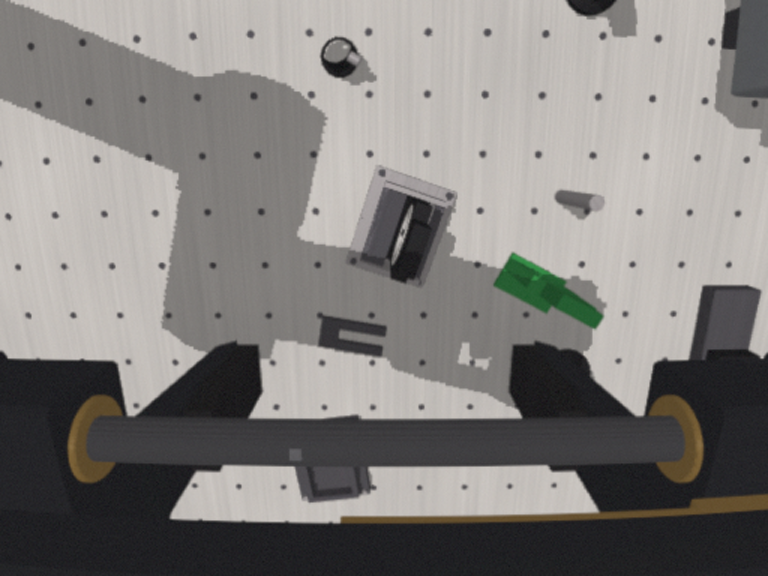

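View pics/w1h.png

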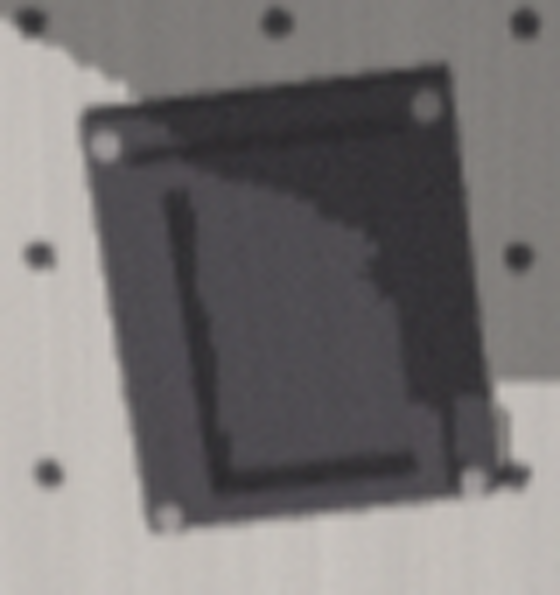

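```bash
python3 - <<'E'
from h import *
c=np.load("w2.npy",allow_pickle=True).item();save(c,"w2d.png",(225,105,310,195),7)
c=np.load("w1.npy",allow_pickle=True).item()
pix=[(205+x/7-.4,180+y/7-.4) for x,y in((106,146),(427,105),(474,482),(169,517))]
cor=[(205+x/7-.4,180+y/7-.4) for x,y in((82,112),(447,66),(497,488),(152,532))]
for z in(.006,.012):
  for nm,pp in(("screw",pix),("corner",cor)):
    P=np.array([onz(c,p,z) for p in pp]);print(nm,z,P.mean(0),[np.linalg.norm(P[i]-P[i-1]).round(4) for i in range(4)],
     [np.round(np.degrees(np.arctan2(*(P[j]-P[i])[[1,0]])),1) for i,j in((0,1),(3,2),(3,0),(2,1))])
E
```

```text
screw 0.006 [ 0.50408815 -0.2604809   0.006     ] [np.float64(0.0831), np.float64(0.0653), np.float64(0.0835), np.float64(0.0653)] [np.float64(7.7), np.float64(7.4), np.float64(97.5), np.float64(97.5)]
corner 0.006 [ 0.50420401 -0.25791128  0.006     ] [np.float64(0.0939), np.float64(0.0739), np.float64(0.0931), np.float64(0.0742)] [np.float64(7.6), np.float64(8.2), np.float64(97.2), np.float64(97.4)]
screw 0.012 [ 0.50428548 -0.25814058  0.012     ] [np.float64(0.0819), np.float64(0.0644), np.float64(0.0823), np.float64(0.0644)] [np.float64(7.7), np.float64(7.4), np.float64(97.5), np.float64(97.5)]
corner 0.012 [ 0.50439965 -0.25560858  0.012     ] [np.float64(0.0925), np.float64(0.0728), np.float64(0.0917), np.float64(0.0731)] [np.float64(7.6), np.float64(8.2), np.float64(97.2), np.float64(97.4)]
```

View pics/w2d.png

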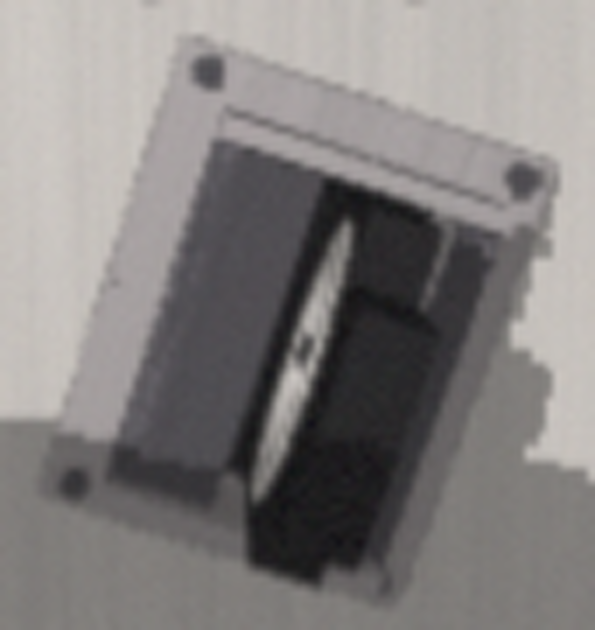

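```bash
python3 - <<'E'
from h import *
c=np.load("w2.npy",allow_pickle=True).item()
f=lambda L:[(225+x/7-.4,105+y/7-.4) for x,y in L]
for z in(.006,.012):
  for nm,pp in(("screw",f([(208,72),(522,180),(384,572),(72,483)])),("corner",f([(182,38),(555,157),(395,607),(42,490)]))):
    P=np.array([onz(c,p,z) for p in pp]);print(nm,z,P.mean(0),(P[1]+P[3])/2,[np.linalg.norm(P[i]-P[i-1]).round(4) for i in range(4)],
     [np.round(np.degrees(np.arctan2(*(P[j]-P[i])[[1,0]])),1) for i,j in((0,1),(3,2),(3,0),(2,1))])
    x=P.mean(0);
yaw=np.radians(-18.5);Rz=R.from_euler('z',yaw).as_matrix()
cen=np.array([x[0],x[1],.012])
tab=[cen+Rz@np.array([7-.5+dx,dy,110])*1e-3*1 if 0 else cen+Rz@(np.array([6.5+dx,dy,110])*1e-3) for dx in(-6,6) for dy in(-18,18)]
print(proj(c,tab));print((proj(c,tab)-[225,105])*7)
a=cam("scene");b=cam("side")
for cc,n in((a,"sct"),(b,"sit")):
    im=cc["frame"][:,:,::-1].copy();q=proj(cc,tab);print(q)
    m=q.mean(0).astype(int);x0,y0=m-35;cr=cv2.resize(im[y0:y0+90,x0:x0+90],None,fx=6,fy=6,interpolation=cv2.INTER_CUBIC)
    for t in q: cv2.circle(cr,tuple(int(v) for v in (t-[x0,y0]+.5)*6),3,(0,0,255),-1)
    cv2.imwrite(f"pics/{n}.png",cr)
E
cd pics; python3 -c "
import cv2,numpy as np;cv2.imwrite('t.png',cv2.resize(np.hstack([cv2.imread('sct.png'),cv2.imread('sit.png')]),(800,400)))"
```

```text
screw 0.006 [ 0.57835127 -0.01464853  0.006     ] [ 0.57782399 -0.01510622  0.006     ] [np.float64(0.0833), np.float64(0.063), np.float64(0.0809), np.float64(0.0644)] [np.float64(-18.6), np.float64(-16.5), np.float64(70.9), np.float64(71.9)]
corner 0.006 [ 0.57777442 -0.01416204  0.006     ] [ 0.57792643 -0.0136381   0.006     ] [np.float64(0.0909), np.float64(0.074), np.float64(0.093), np.float64(0.0741)] [np.float64(-17.3), np.float64(-19.0), np.float64(71.8), np.float64(71.9)]
screw 0.012 [ 0.57814736 -0.01385054  0.012     ] [ 0.5776278  -0.01430152  0.012     ] [np.float64(0.0821), np.float64(0.0621), np.float64(0.0797), np.float64(0.0635)] [np.float64(-18.6), np.float64(-16.5), np.float64(70.9), np.float64(71.9)]
corner 0.012 [ 0.57757895 -0.01337116  0.012     ] [ 0.57772874 -0.0128549   0.012     ] [np.float64(0.0895), np.float64(0.073), np.float64(0.0917), np.float64(0.073)] [np.float64(-17.3), np.float64(-19.0), np.float64(71.8), np.float64(71.9)]
[[264.63800078 183.38143785]
 [276.54458995 149.07555954]
 [275.99094423 187.0463064 ]
 [288.18654608 152.97335111]]
[[277.46600545 548.67006497]
 [360.81212964 308.52891678]
 [356.93660961 574.32414482]
 [442.30582258 335.81345774]]
[[209.32111471 176.7817683 ]
 [218.38581357 183.87434989]
 [206.1336664  179.21481964]
 [215.1959732  186.36692177]]
[[280.76736854 150.34977122]
 [269.1142391  154.97235277]
 [278.05255187 148.01149605]
 [266.4516309  152.56306581]]
```

View pics/t.png

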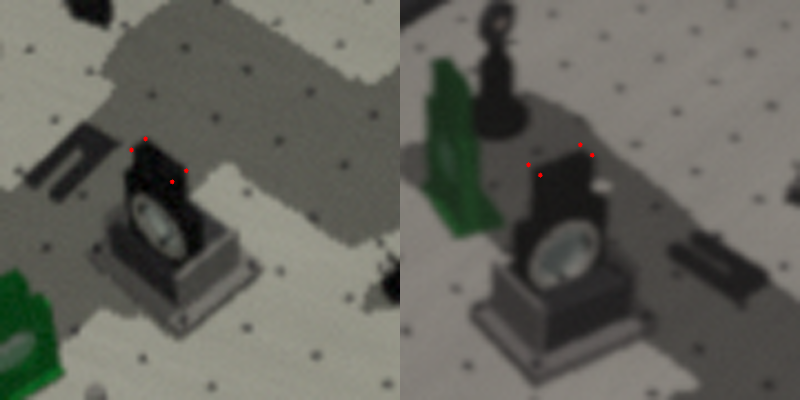

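```bash
python3 - <<'E'
from h import *
c=np.load("w2.npy",allow_pickle=True).item()
im=c["frame"][:,:,::-1][130:195,250:300].astype(float)
im=(np.clip(im/90,0,1)**.6*255).astype(np.uint8)
cv2.imwrite("pics/w2g.png",cv2.resize(im,None,fx=9,fy=9,interpolation=cv2.INTER_CUBIC))
E
```

```text
(no output)
```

View pics/w2g.png

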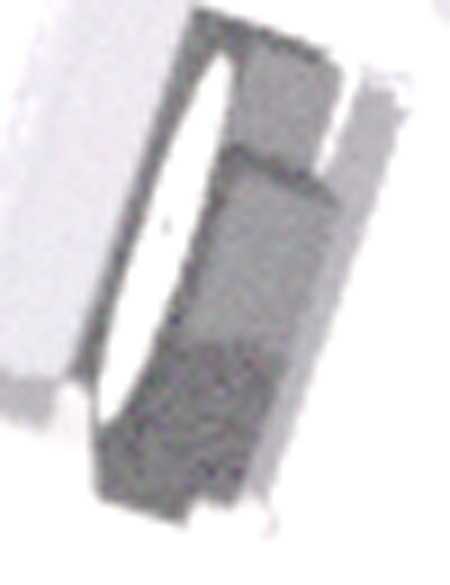

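>>> drive_tool(rows="0.084 0.059 -0.25 0 0 -0.0506;0.084 0.059 -0.25 0 0 -0.0505;0 0 -0.4 0 0 0;0 0 -0.3 0 0 0;0 0 0 0 0 0;0 0 0 0 0 0")

```text
time: 3.08
ee_pos: [0.5849, -0.0146, 0.1367]
ee_rot: [0.001, 0.811, 0.585, 0.001]
force: [0.0, -0.1, 0.8]
finger_gap: 1.001
```

```bash
python3 - <<'E'
from h import *
s=state();print(s["ee_pos"],R.from_quat(np.roll(s["ee_rot"],-1)).as_matrix().round(4),s["force"])
c=cam("wrist");im=c["frame"][:,:,::-1].astype(float);im=(np.clip(im/130,0,1)**.6*255).astype(np.uint8)
cv2.imwrite("pics/w3.png",cv2.resize(im,None,fx=1.5,fy=1.5))
T=np.linalg.inv
yaw=np.radians(-18.2);Rz=R.from_euler('z',yaw).as_matrix();cen=np.array([.5778,-.0134,.012])
tab=[cen+Rz@(np.array([6.5+dx,dy,110])*1e-3) for dx in(-6,6) for dy in(-18,18)];print(proj(c,tab)*1.5)
E
```

```text
[ 0.58486116 -0.01460317  0.13674224] [[ 3.145e-01  9.493e-01  2.300e-03]
 [ 9.493e-01 -3.145e-01 -5.000e-04]
 [ 2.000e-04  2.400e-03 -1.000e+00]] [ 0.03428549 -0.12457644  0.78980759]
[[366.39335562 410.38112744]
 [364.92689204 319.64380736]
 [398.3750956  410.26627471]
 [398.98760287 319.52969066]]
```

View pics/w3.png

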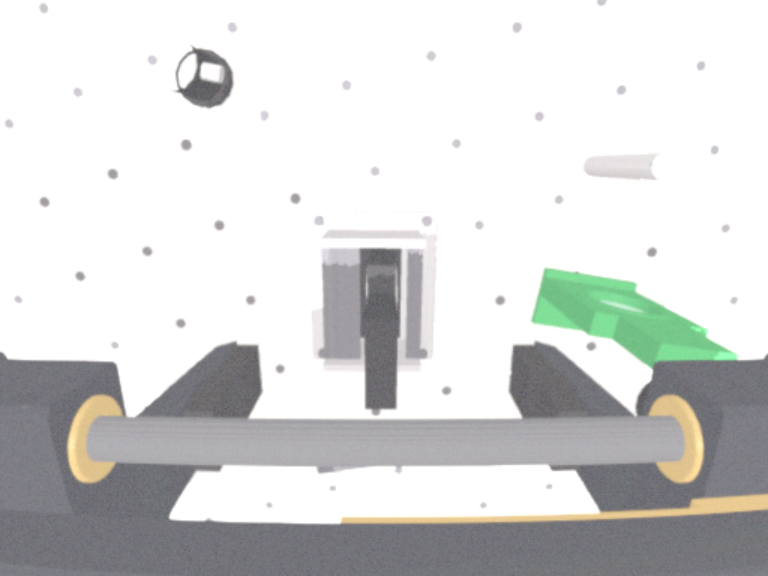

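>>> drive_tool(rows="-0.006 -0.004 -0.16 0 0 0;0 0 -0.12 0 0 0;0 0 -0.08 0 0 0;0 0 0 0 0 0;0 0 0 0 0 0")

```text
time: 3.75
ee_pos: [0.5837, -0.0144, 0.0925]
ee_rot: [0.0, 0.81, 0.586, 0.0]
force: [-1.1, -0.1, 0.2]
finger_gap: 1.0
```

>>> drive_tool(rows="0 0 0 0 0 0;0 0 0 0 0 0;0 0 0 0 0 0;0 0 0 0 0 0;0 0 0 0 0 0;0 0 0 0 0 0;0 0 0 0 0 0;0 0 0 0 0 0", hand=-1)

```text
time: 4.75
ee_pos: [0.5834, -0.0143, 0.0919]
ee_rot: [-0.0, 0.81, 0.586, -0.0]
force: [0.4, 0.8, 0.5]
finger_gap: 0.133
```

```bash
cat > st.py <<'E'
from h import *
s=state();Q=R.from_quat(np.roll(s["ee_rot"],-1)).as_matrix()
cen=np.array([.5778,-.0134,.012]);Rz=R.from_euler('z',np.radians(-18.2)).as_matrix()
Td=Rz.T@(s["ee_pos"]-cen)*1e3; Qd=Rz.T@Q
g=Td-11*Qd[:,2]   # grasp pt in dock frame
print("t",round(s["time"],2),"gap",s["finger_gap"].round(4),"grasp(dock mm)",g.round(2),"y-axis",Qd[:,1].round(4),"z",Qd[:,2].round(4))
print("F dock",(Rz.T@s["force"]).round(2),"M",(Rz.T@s["torque"]).round(3))
E
python3 st.py
```

```text
Traceback (most recent call last):
  File "st.py", line 6, in <module>
    print("t",round(s["time"],2),"gap",s["finger_gap"].round(4),"grasp(dock mm)",g.round(2),"y-axis",Qd[:,1].round(4),"z",Qd[:,2].round(4))
                                       ^^^^^^^^^^^^^^^^^^^^^
AttributeError: 'float' object has no attribute 'round'
```

>>> drive_tool(rows="0 0 0.017 0 0 0;0 0 0.017 0 0 0;0 0 0.016 0 0 0;0 0 0 0 0 0;0 0 0 0 0 0")

```text
time: 5.38
ee_pos: [0.5834, -0.0143, 0.0979]
ee_rot: [-0.0, 0.81, 0.586, -0.0]
force: [-0.1, -0.0, -1.7]
finger_gap: 0.132
```

```bash
sed -i 's/s\["finger_gap"\].round(4)/round(s["finger_gap"],4)/' st.py; python3 st.py
```

```text
t 5.38 gap 0.1324 grasp(dock mm) [ 5.59  0.84 96.93] y-axis [ 1.0e+00 -1.4e-03 -1.0e-04] z [-1.e-04  0.e+00 -1.e+00]
F dock [-0.05 -0.06 -1.75] M [-0.039 -0.056  0.017]
```

>>> drive_tool(rows="0 0 0.008 0 0 0;0 0 0.008 0 0 0;0 0 0 0 0 0")

```text
time: 5.75
ee_pos: [0.5834, -0.0143, 0.0999]
ee_rot: [0.0, 0.81, 0.586, 0.0]
force: [-0.4, 0.0, -1.6]
finger_gap: 0.128
```

>>> drive_tool(rows="0 0 0.008 0 0 0;0 0 0.008 0 0 0;0 0 0 0 0 0")

```text
time: 6.12
ee_pos: [0.5834, -0.0143, 0.1019]
ee_rot: [0.0, 0.81, 0.586, 0.0]
force: [-0.4, 0.1, -0.7]
finger_gap: 0.131
```

>>> drive_tool(rows="0 0 0.008 0 0 0;0 0 0.008 0 0 0;0 0 0 0 0 0")

```text
time: 6.5
ee_pos: [0.5834, -0.0143, 0.1038]
ee_rot: [0.0, 0.81, 0.586, 0.0]
force: [0.1, -0.0, -1.3]
finger_gap: 0.138
```

>>> drive_tool(rows="0 0 0.008 0 0 0;0 0 0.008 0 0 0;0 0 0 0 0 0")

```text
time: 6.88
ee_pos: [0.5834, -0.0144, 0.1057]
ee_rot: [0.0, 0.81, 0.586, 0.0]
force: [-0.6, 1.4, -2.0]
finger_gap: 0.128
```

>>> drive_tool(rows="0 0 0.008 0 0 0;0 0 0.008 0 0 0;0 0 0 0 0 0")

```text
time: 7.25
ee_pos: [0.5834, -0.0143, 0.1077]
ee_rot: [0.0, 0.81, 0.586, 0.0]
force: [0.1, -0.2, -2.0]
finger_gap: 0.131
```

>>> drive_tool(rows="0 0 0.008 0 0 0;0 0 0.008 0 0 0;0 0 0 0 0 0")

```text
time: 7.62
ee_pos: [0.5834, -0.0143, 0.1096]
ee_rot: [0.0, 0.81, 0.586, 0.0]
force: [0.1, 0.2, -0.9]
finger_gap: 0.134
```

>>> drive_tool(rows="0 0 0.008 0 0 0;0 0 0.008 0 0 0;0 0 0 0 0 0")

```text
time: 8.0
ee_pos: [0.5834, -0.0144, 0.1115]
ee_rot: [0.0, 0.81, 0.586, 0.0]
force: [0.8, -0.0, -1.8]
finger_gap: 0.135
```

>>> drive_tool(rows="0 0 0.008 0 0 0;0 0 0.008 0 0 0;0 0 0 0 0 0")

```text
time: 8.38
ee_pos: [0.5834, -0.0144, 0.1134]
ee_rot: [0.0, 0.81, 0.586, 0.0]
force: [-0.6, 0.3, -2.1]
finger_gap: 0.139
```

>>> drive_tool(rows="0 0 0.008 0 0 0;0 0 0.008 0 0 0;0 0 0 0 0 0")

```text
time: 8.75
ee_pos: [0.5834, -0.0143, 0.1153]
ee_rot: [0.0, 0.81, 0.586, 0.0]
force: [0.1, -0.0, -1.2]
finger_gap: 0.132
```

>>> drive_tool(rows="0 0 0.008 0 0 0;0 0 0 0 0 0")

```text
time: 9.0
ee_pos: [0.5831, -0.0143, 0.1155]
ee_rot: [-0.0, 0.81, 0.586, -0.0]
force: [0.9, -0.5, -9.3]
finger_gap: 0.136
```

```bash
python3 st.py; python3 - <<'E'
import numpy as np
yaw=np.radians(-18.2);ex=np.array([np.cos(yaw),np.sin(yaw)])
r=lambda t:np.array([25*np.cos(t)-79.9*np.sin(t),25*np.sin(t)+79.9*np.cos(t)])
T=np.radians(np.arange(0,25.1,2.5));P=np.array([r(t) for t in T])
for d,p in zip(np.diff(P,axis=0),P[1:]):print((np.array([*(d[0]*ex),d[1]])/120).round(4),p.round(2))
print("axis share 2.5deg",np.array([-np.sin(yaw),np.cos(yaw)])*-2.5/180)
E
```

```text
t 9.0 gap 0.136 grasp(dock mm) [  5.36   0.83 114.5 ] y-axis [ 1.     -0.0014 -0.0012] z [-1.2e-03 -1.0e-04 -1.0e+00]
F dock [ 1.04 -0.16 -9.26] M [ 0.025 -0.385  0.033]
[-0.0278  0.0091  0.0085] [21.49 80.91]
[-0.0281  0.0092  0.0072] [17.94 81.77]
[-0.0284  0.0093  0.0059] [14.36 82.48]
[-0.0286  0.0094  0.0046] [10.75 83.03]
[-0.0288  0.0095  0.0032] [ 7.11 83.42]
[-0.0289  0.0095  0.0019] [ 3.47 83.65]
[-0.0289  0.0095  0.0006] [-0.18 83.72]
[-0.0289  0.0095 -0.0007] [-3.84 83.63]
[-0.0289  0.0095 -0.0021] [-7.48 83.39]
[-0.0287  0.0094 -0.0034] [-11.11  82.98]
axis share 2.5deg [-0.00433798 -0.01319406]
```

>>> drive_tool(rows="0 0 -0.033 0 0 0;0 0 -0.036 0 0 0;0 0 0 0 0 0;0 0 0 0 0 0")

```text
time: 9.5
ee_pos: [0.5835, -0.0144, 0.1081]
ee_rot: [0.0, 0.81, 0.586, 0.0]
force: [0.5, -1.0, -1.2]
finger_gap: 0.131
```

```bash
python3 st.py
```

```text
t 9.5 gap 0.1314 grasp(dock mm) [  5.71   0.85 107.09] y-axis [ 1.0e+00 -1.4e-03  3.0e-04] z [ 3.e-04  0.e+00 -1.e+00]
F dock [ 0.81 -0.74 -1.18] M [ 0.032 -0.07  -0.032]
```

>>> drive_tool(rows="-0.0278 0.0091 0.0085 -0.0043 -0.0132 0;-0.0281 0.0092 0.0072 -0.0043 -0.0132 0;-0.0284 0.0093 0.0059 -0.0043 -0.0132 0;-0.0286 0.0094 0.0046 -0.0043 -0.0132 0;-0.0288 0.0095 0.0032 -0.0043 -0.0132 0;0 0 0 0 0 0;0 0 0 0 0 0")

```text
time: 10.38
ee_pos: [0.5668, -0.0089, 0.1117]
ee_rot: [0.088, 0.806, 0.582, 0.064]
force: [0.3, -0.4, -2.0]
finger_gap: 0.131
```

```bash
python3 st.py
```

```text
t 10.38 gap 0.1309 grasp(dock mm) [-14.25   0.84 110.42] y-axis [ 0.9763 -0.0016  0.2163] z [ 2.163e-01  6.000e-04 -9.763e-01]
F dock [ 0.44 -0.24 -1.99] M [-0.028  0.067  0.004]
```

>>> drive_tool(rows="-0.0289 0.0095 0.0019 -0.0043 -0.0132 0;-0.0289 0.0095 0.0006 -0.0043 -0.0132 0;-0.0289 0.0095 -0.0007 -0.0043 -0.0132 0;0 0 0 0 0 0;0 0 0 0 0 0")

```text
time: 11.0
ee_pos: [0.5566, -0.0056, 0.1118]
ee_rot: [0.14, 0.798, 0.577, 0.102]
force: [0.4, 0.1, -1.0]
finger_gap: 0.132
```

```bash
cat >> st.py <<'E'
th=np.arctan2(Qd[2,1],Qd[0,1]);c,s_=np.cos(th),np.sin(th)
tx=Td[0]-(25*c-79.9*s_);tz=Td[2]-(25*s_+79.9*c)-16.5
print("tilt",np.degrees(th).round(2),"toe (lip frame)",tx.round(2),tz.round(2),"n bottom",(-.4226*tx+.9063*tz).round(2),"(ledge 4.66, top lip 8.41)")
E
python3 st.py
```

```text
t 11.0 gap 0.1318 grasp(dock mm) [-26.36   0.8  110.14] y-axis [ 0.9399 -0.0018  0.3416] z [ 3.416e-01  9.000e-04 -9.399e-01]
F dock [ 0.33  0.16 -1.  ] M [-0.037  0.174  0.033]
tilt 19.97 toe (lip frame) -18.81 -0.33 n bottom 7.65 (ledge 4.66, top lip 8.41)
```

>>> drive_tool(rows="0.0052 -0.0017 0 0 0 0;0.0052 -0.0017 0 0 0 0;-0.0289 0.0095 -0.0021 -0.0043 -0.0132 0;-0.0287 0.0094 -0.0034 -0.0043 -0.0132 0;0 0 0 0 0 0;0 0 0 0 0 0")

```text
time: 11.75
ee_pos: [0.5508, -0.0036, 0.1112]
ee_rot: [0.175, 0.791, 0.572, 0.127]
force: [0.1, -0.6, -1.5]
finger_gap: 0.132
```

```bash
python3 st.py; python3 - <<'E'
from h import *
b=cam("side");im=b["frame"][100:230,220:330,::-1].astype(float);im=(np.clip(im/130,0,1)**.6*255).astype(np.uint8)
cv2.imwrite("pics/s3.png",cv2.resize(im,None,fx=5,fy=5,interpolation=cv2.INTER_CUBIC))
E
```

```text
t 11.75 gap 0.1322 grasp(dock mm) [-33.36   0.81 109.16] y-axis [ 0.9065 -0.0018  0.4223] z [ 0.4223  0.0011 -0.9065]
F dock [ 0.27 -0.53 -1.46] M [-0.045  0.271  0.033]
tilt 24.98 toe (lip frame) -17.64 -0.29 n bottom 7.19 (ledge 4.66, top lip 8.41)
```

View pics/s3.png

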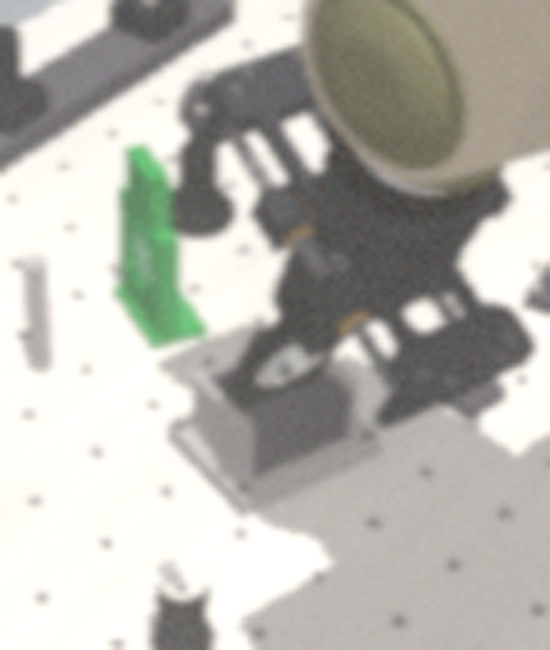

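>>> drive_tool(rows="0.018 -0.0059 0.0088 0 0 0;0.018 -0.0059 0.0088 0 0 0;0.018 -0.0059 0.0088 0 0 0;0 0 0 0 0 0")

```text
time: 12.3
ee_pos: [0.5571, -0.0057, 0.1143]
ee_rot: [0.175, 0.791, 0.572, 0.128]
force: [-0.3, 0.7, -1.8]
finger_gap: 0.132
```

```bash
python3 st.py
```

```text
t 12.3 gap 0.1318 grasp(dock mm) [-26.76   0.81 112.24] y-axis [ 0.9063 -0.0018  0.4227] z [ 0.4227  0.0012 -0.9063]
F dock [-0.48  0.57 -1.81] M [-0.066  0.207 -0.029]
tilt 25.01 toe (lip frame) -10.99 2.8 n bottom 7.18 (ledge 4.66, top lip 8.41)
```

>>> drive_tool(rows="0.018 -0.0059 0.0088 0 0 0;0.018 -0.0059 0.0088 0 0 0;0.018 -0.0059 0.0088 0 0 0;0.018 -0.0059 0.0088 0 0 0;0.018 -0.0059 0.0088 0 0 0;0.009 -0.003 0.0044 0 0 0;0 0 0 0 0 0")

```text
time: 13.18
ee_pos: [0.5687, -0.0095, 0.12]
ee_rot: [0.175, 0.791, 0.572, 0.127]
force: [0.8, 0.6, -1.5]
finger_gap: 0.132
```

```bash
python3 st.py
```

```text
t 13.18 gap 0.1325 grasp(dock mm) [-14.47   0.84 117.95] y-axis [ 0.9064 -0.0016  0.4225] z [ 0.4225  0.0012 -0.9064]
F dock [ 0.55  0.86 -1.51] M [-0.01   0.195  0.008]
tilt 24.99 toe (lip frame) 1.27 8.49 n bottom 7.16 (ledge 4.66, top lip 8.41)
```

>>> drive_tool(rows="0 0 0.03 0 0 0;0 0 0.05 0 0 0;0 0 0.1 0 0 0;0 0 0.2 0 0 0;0 0 0.3 0 0 0;0 0 0 0 0 0;0 0 0 0 0 0")

```text
time: 14.05
ee_pos: [0.5682, -0.0094, 0.201]
ee_rot: [0.174, 0.791, 0.572, 0.127]
force: [-0.4, 0.3, -1.6]
finger_gap: 0.136
```

```bash
python3 st.py
```

```text
t 14.05 gap 0.1359 grasp(dock mm) [-15.02   0.78 198.96] y-axis [ 0.9068 -0.0016  0.4215] z [ 0.4215  0.001  -0.9068]
F dock [-0.49  0.11 -1.58] M [-0.059  0.213 -0.032]
tilt 24.93 toe (lip frame) 0.62 89.49 n bottom 80.84 (ledge 4.66, top lip 8.41)
```

>>> drive_tool(rows="0 0 0.08 0.0144 0.0439 0;0 -0.1 0.08 0.0144 0.0439 0;0 -0.24 0.08 0.0144 0.0439 0;-0.08 -0.4 0.08 0 0 0.0476;-0.08 -0.4 0 0 0 0.0476;-0.08 -0.4 0 0 0 0.0476;-0.08 -0.4 0 0 0 0;-0.08 -0.4 0 0 0 0;-0.08 -0.4 0 0 0 0;0 -0.1 0 0 0 0")

```text
time: 15.3
ee_pos: [0.51, -0.3527, 0.2379]
ee_rot: [-0.002, 0.661, 0.75, 0.0]
force: [0.1, -0.0, -1.5]
finger_gap: 0.132
```

>>> drive_tool(rows="0 0 0 0 0 0;0 0 0 0 0 0;0 0 0 0 0 0")

```text
time: 15.68
ee_pos: [0.5115, -0.3491, 0.2401]
ee_rot: [-0.0, 0.659, 0.752, 0.001]
force: [0.1, -0.3, -1.4]
finger_gap: 0.134
```

```bash
python3 - <<'E'
from h import *
s=state();c=cam("wrist");np.save("w4.npy",c,allow_pickle=True);print(s["ee_pos"],R.from_quat(np.roll(s["ee_rot"],-1)).as_matrix().round(4),s["qpos"])
im=c["frame"][:,:,::-1].astype(float);im=(np.clip(im/130,0,1)**.6*255).astype(np.uint8);cv2.imwrite("pics/w4.png",cv2.resize(im,None,fx=1.5,fy=1.5))
print((proj(c,[.5043,-.2581,.012])))
E
```

```text
[ 0.51150765 -0.34907608  0.24009128] [[-1.306e-01  9.914e-01  6.000e-04]
 [ 9.914e-01  1.306e-01  1.000e-03]
 [ 1.000e-03  8.000e-04 -1.000e+00]] [-7.90213436e-01  5.08830716e-01  1.10209947e+00  1.17964214e-03
  1.53096024e+00 -9.21192739e-01]
[[259.84608341  91.19510583]]
```

View pics/w4.png

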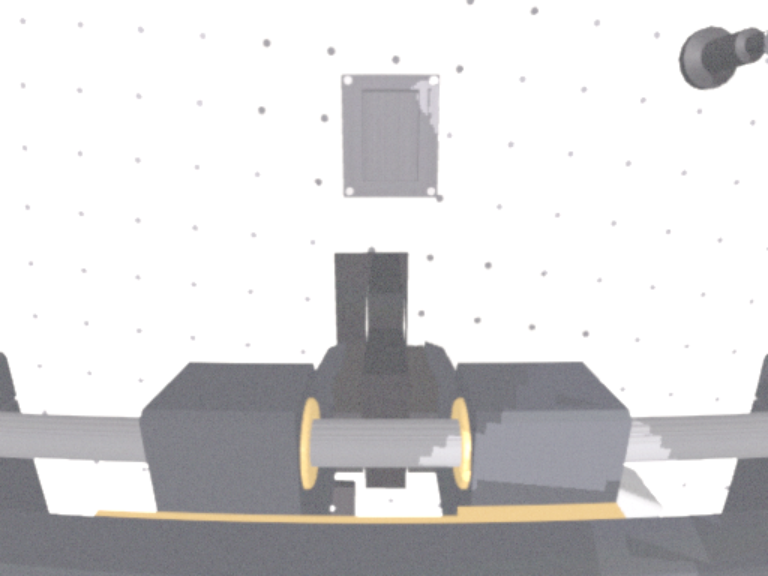

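```bash
python3 - <<'E'
from h import *
c=np.load("w4.npy",allow_pickle=True).item();im=c["frame"][:,:,::-1].astype(float);im=(np.clip(im/70,0,1)**.5*255).astype(np.uint8)
a=cv2.resize(im[158:250,205:295],None,fx=6,fy=6,interpolation=cv2.INTER_CUBIC);cv2.imwrite("pics/w4c.png",a)
f=lambda L:[(x/1.5-.17,y/1.5-.17) for x,y in L]
for z in(.006,.009,.012):
    P=np.array([onz(c,p,z) for p in f([(348,80.5),(433.5,80),(431.5,191),(350,191)])])
    print(z,P.mean(0),[np.linalg.norm(P[i]-P[i-1]).round(4) for i in range(4)],[np.round(np.degrees(np.arctan2(*(P[j]-P[i])[[1,0]])),1) for i,j in((0,1),(3,2),(3,0),(2,1))])
T=np.array([.51151,-.34908,.24009]);Rz=np.array([[.9914,.1306,0],[-.1306,.9914,0],[0,0,1]]).T
Rz=R.from_euler('z',np.radians(7.5)).as_matrix()
foot=lambda x,y,z:T+Rz@np.array([x-7,y,z-79.9])*1 if 0 else T+Rz@(np.array([x-7,y,z-79.9])/1000)
for z in(0,5):print(z,proj(c,[foot(x,y,z) for x in(-18,18) for y in(30,)]),((proj(c,[foot(x,y,z) for x in(-18,18) for y in(30,)])-[205,158]+.5)*6).round())
print("plate shoulder z75 +y",((proj(c,[foot(x,30,75) for x in(1,13)])-[205,158]+.5)*6).round())
E
```

```text
0.006 [ 0.50486981 -0.25743334  0.006     ] [np.float64(0.0832), np.float64(0.0652), np.float64(0.0836), np.float64(0.0653)] [np.float64(7.9), np.float64(7.5), np.float64(97.6), np.float64(97.7)]
0.009 [ 0.50485424 -0.25762139  0.009     ] [np.float64(0.0825), np.float64(0.0646), np.float64(0.0829), np.float64(0.0648)] [np.float64(7.9), np.float64(7.5), np.float64(97.6), np.float64(97.7)]
0.012 [ 0.50483867 -0.25780944  0.012     ] [np.float64(0.0819), np.float64(0.0641), np.float64(0.0823), np.float64(0.0643)] [np.float64(7.9), np.float64(7.5), np.float64(97.6), np.float64(97.7)]
0 [[221.09251765 166.3481924 ]
 [270.744899   166.29779072]] [[100.  53.]
 [397.  53.]]
5 [[220.30443786 167.60049457]
 [271.07405209 167.54925088]] [[ 95.  61.]
 [399.  60.]]
plate shoulder z75 +y [[231. 217.]
 [379. 217.]]
```

View pics/w4c.png

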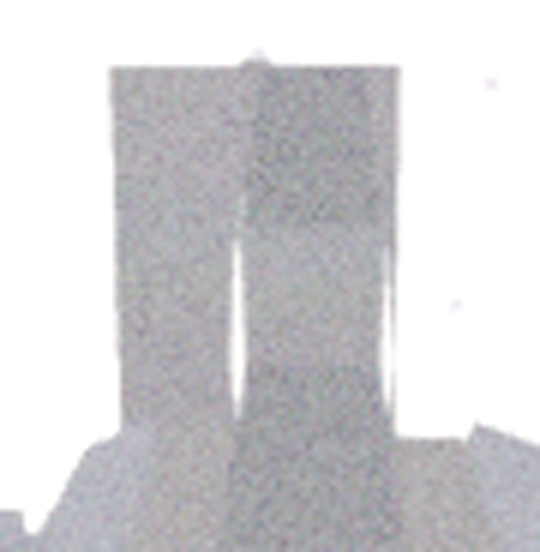

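>>> drive_tool(rows="-0.004 0.2 0 0 0 0;0 0.3 0 0 0 0;0 0.2 0 0 0 0;0 0.078 0 0 0 0;0 0 -0.2 0 0 0;0 0 -0.3 0 0 0;0 0 -0.3 0 0 0;0 0 -0.2 0 0 0;0 0 0 0 0 0;0 0 0 0 0 0")

```text
time: 16.98
ee_pos: [0.5111, -0.2576, 0.121]
ee_rot: [0.001, 0.66, 0.751, 0.001]
force: [0.5, -0.4, -1.1]
finger_gap: 0.131
```

```bash
python3 - <<'E'
from h import *
s=state();print(s["ee_pos"],s["force"])
c=cam("wrist");im=c["frame"][:,:,::-1].astype(float);im=(np.clip(im/100,0,1)**.5*255).astype(np.uint8)
a=cv2.resize(im[110:240,190:320],None,fx=4.5,fy=4.5,interpolation=cv2.INTER_CUBIC);cv2.imwrite("pics/w5.png",a)
b=cam("side");im=b["frame"][:,:,::-1][90:190,290:390].astype(float);im=(np.clip(im/110,0,1)**.5*255).astype(np.uint8)
cv2.imwrite("pics/s5.png",cv2.resize(im,None,fx=6,fy=6,interpolation=cv2.INTER_CUBIC))
E
```

```text
[ 0.51112533 -0.25756938  0.12103917] [ 0.46872296 -0.36090729 -1.14591021]
```

View pics/w5.png

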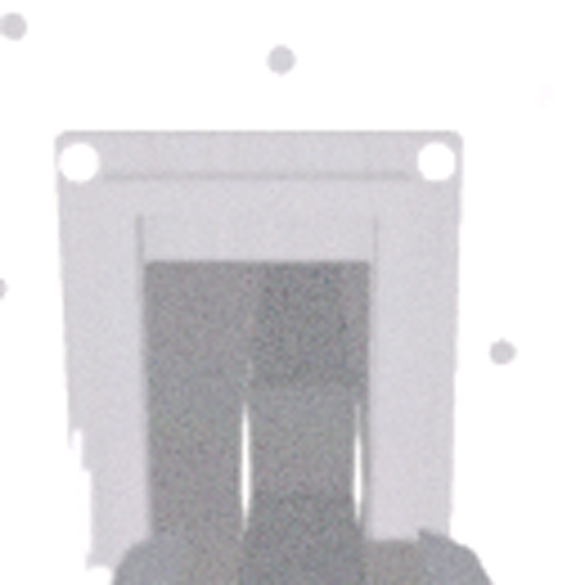

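View pics/s5.png

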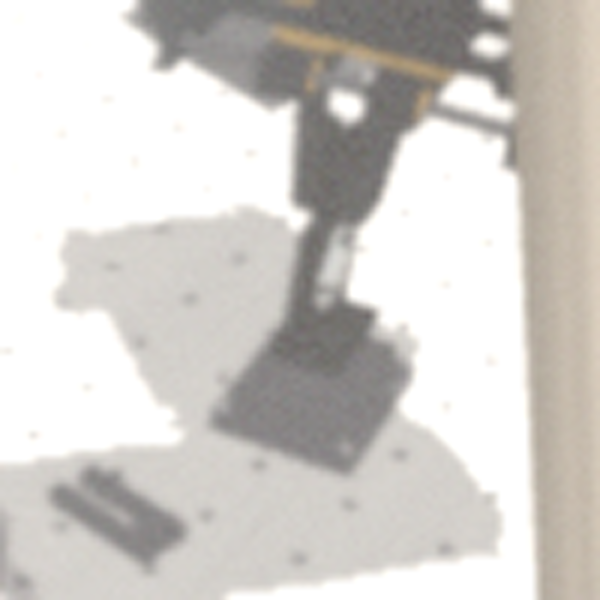

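```bash
python3 - <<'E'
from h import *
c=cam("wrist")
Rz=R.from_euler('z',np.radians(7.6)).as_matrix()
H=lambda P:(Rz.T@(P-np.array([.5048,-.2577,0]))*1e3).round(1)
g=lambda x,y:(190+x/4.5-.4,110+y/4.5-.4)
for n,p,z in(("screwL",(79,162),.012),("screwR",(436,162),.012),("foot L",(145,262),.041),("footR",(370,262),.041),("wall L",(141,300),.024),("wallR",(376,300),.024),("base edge",(260,131),0.0),("base edge",(260,131),0.012),("line178",(260,178),.012),("line178",(260,178),.024)):print(n,H(onz(c,g(*p),z)))
E
```

```text
screwL [-32.6  41.2  12. ]
screwR [31.6 40.9 12. ]
foot L [-18.   28.2  41. ]
footR [18.3 28.1 41. ]
wall L [-20.9  18.3  24. ]
wallR [20.3 18.1 24. ]
base edge [-0.3 45.4  0. ]
base edge [ 0.  46.5 12. ]
line178 [-0.1 38.1 12. ]
line178 [ 0.2 39.6 24. ]
```

>>> drive_tool(rows="-0.002 0.016 0 0 0 0;0 0 0 0 0 0;0 0 -0.05 0 0 0;0 0 -0.05 0 0 0;0 0 -0.04 0 0 0;0 0 -0.03 0 0 0;0 0 -0.02 0 0 0;0 0 0 0 0 0;0 0 0 0 0 0")

```text
time: 18.25
ee_pos: [0.5104, -0.2551, 0.0973]
ee_rot: [0.0, 0.66, 0.751, 0.001]
force: [0.4, 0.3, -1.3]
finger_gap: 0.134
```

>>> drive_tool(rows="0 0 -0.012 0 0 0;0 0 -0.012 0 0 0;0 0 -0.01 0 0 0;0 0 0 0 0 0")

```text
time: 18.75
ee_pos: [0.5103, -0.255, 0.093]
ee_rot: [-0.0, 0.66, 0.751, 0.001]
force: [-0.1, 0.1, -0.7]
finger_gap: 0.13
```

>>> drive_tool(rows="0 0 -0.006 0 0 0;0 0 0 0 0 0")

```text
time: 19.0
ee_pos: [0.5104, -0.255, 0.0923]
ee_rot: [-0.0, 0.66, 0.751, 0.001]
force: [-0.6, -0.1, -1.5]
finger_gap: 0.134
```

>>> drive_tool(rows="0 0 -0.006 0 0 0;0 0 0 0 0 0")

```text
time: 19.25
ee_pos: [0.5105, -0.255, 0.092]
ee_rot: [0.0, 0.66, 0.751, 0.001]
force: [-0.1, 0.9, 2.0]
finger_gap: 0.13
```

>>> drive_tool(rows="0 0 -0.003 0 0 0;0 0 0 0 0 0")

```text
time: 19.5
ee_pos: [0.5105, -0.255, 0.0919]
ee_rot: [0.0, 0.66, 0.751, 0.001]
force: [-1.6, 0.9, 7.0]
finger_gap: 0.13
```

```bash
python3 - <<'E'
from h import *
s=state();print(s["ee_pos"],s["force"],s["torque"])
c=cam("wrist");im=c["frame"][:,:,::-1].astype(float);im=(np.clip(im/100,0,1)**.5*255).astype(np.uint8)
cv2.imwrite("pics/w6.png",cv2.resize(im[110:240,190:320],None,fx=4.5,fy=4.5,interpolation=cv2.INTER_CUBIC))
E
```

```text
[ 0.51050998 -0.25501354  0.09192793] [-1.64618509  0.92085784  6.95623447] [0.2301513  0.21360981 0.02739084]
```

View pics/w6.png

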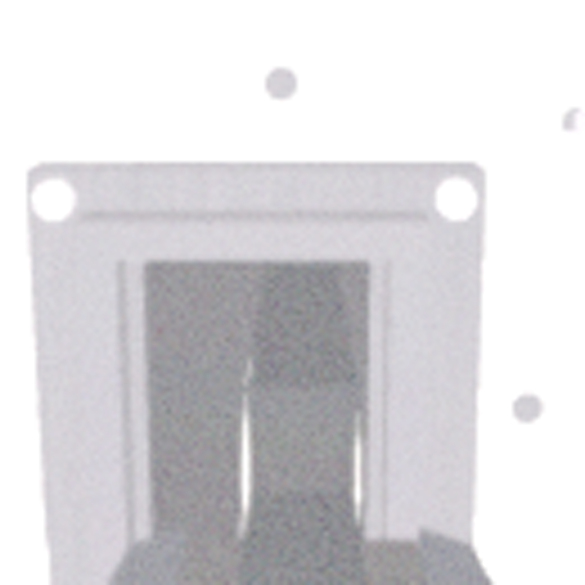

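>>> drive_tool(rows="0 0 0.004 0 0 0;0 0 0 0 0 0")

```text
time: 19.8
ee_pos: [0.5105, -0.255, 0.0919]
ee_rot: [0.0, 0.66, 0.751, 0.001]
force: [-0.2, 1.3, 4.1]
finger_gap: 0.132
```

>>> drive_tool(rows="0 0 0 0 0 0;0 0 0 0 0 0;0 0 0 0 0 0;0 0 0 0 0 0", hand=-0.3)

```text
time: 20.3
ee_pos: [0.5104, -0.255, 0.0917]
ee_rot: [-0.0, 0.66, 0.751, 0.001]
force: [0.5, -0.5, -0.4]
finger_gap: 0.345
```

>>> drive_tool(rows="0 0 0.05 0 0 0;0 0 0.1 0 0 0;0 0 0.2 0 0 0;0 0 0.3 0 0 0;0 0 0.4 0 0 0;0 -0.3 0.2 0 0 0;0 -0.4 0 0 0 0;0 0 0 0 0 0;0 0 0 0 0 0;0 0 0 0 0 0")

```text
time: 21.55
ee_pos: [0.5105, -0.3379, 0.2421]
ee_rot: [-0.0, 0.66, 0.752, 0.001]
force: [0.4, 0.2, -0.4]
finger_gap: 0.358
```

```bash
python3 - <<'E'
from h import *
s=state();print(s["ee_pos"],s["force"],s["finger_gap"])
c=cam("wrist");save(c,"w7.png",None,1.5)
f=lambda c,b:cv2.resize((np.clip(c["frame"][b[1]:b[3],b[0]:b[2],::-1]/130.,0,1)**.6*255).astype(np.uint8),(400,400),interpolation=cv2.INTER_CUBIC)
b=cam("side");a=cam("scene")
cv2.imwrite("pics/s7.png",np.hstack([f(b,(230,90,390,250)),f(a,(110,110,270,270))]))
print(proj(c,[.5048,-.2577,.012])*1.5)
E
```

```text
[ 0.51049928 -0.33791257  0.24211238] [ 0.3936783   0.2358293  -0.42710603] 0.35814070593510333
[[389.76958085 151.48438602]]
```

View pics/w7.png

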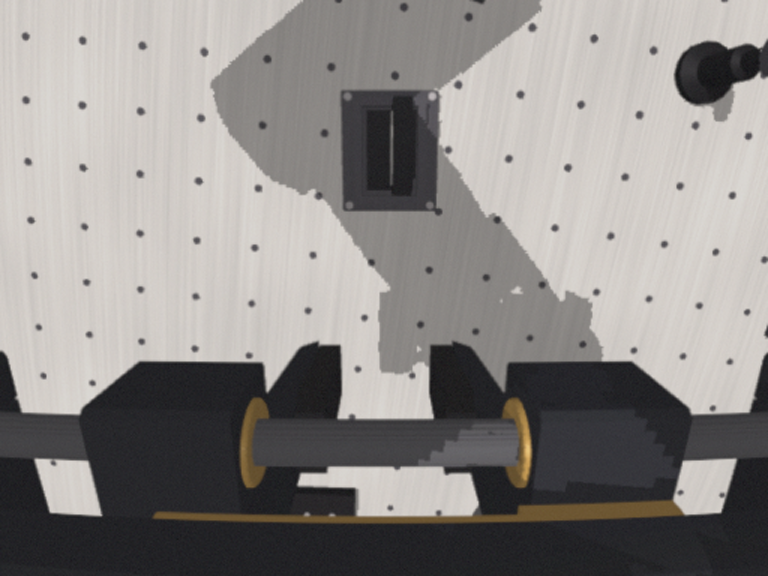

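View pics/s7.png

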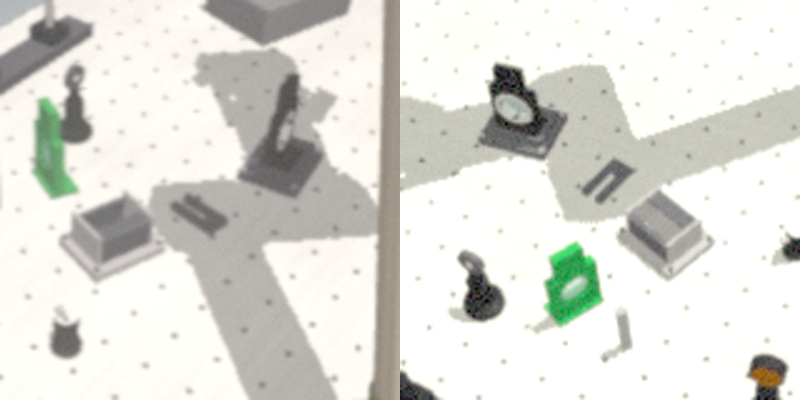

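The cassette stands upright inside the holder pocket: in the wrist view its foot is at about (365–415, 95–195), inside the base. The dock is empty, the bystanders haven't moved, and the robot is clear of everything. Handing in.

```bash
python3 -c "
from station import *
print(hand_in())"
```

```text
the job is handed in; nothing more can be done
None
```

The lens cassette is out of its dock and standing upright in the open holder, and the job was handed in at about 21.7 s of the 64 s allowed.

- **Removal:** I gripped the tab across its thickness and lifted until the lip was felt. Contact came after 23.5 mm with about 9 N on the wrist, so u is about 16.5 mm. I lowered it 7.3 mm, tipped it 25° towards the lip and moved the toe forward. It then came out about 21 mm heel first along its foot and lifted clear. At every check during the draw and lift, the wrist force was only the cassette's own weight.
- **Placing:** I lowered it until the pocket floor was felt, at tool height z = 91.9 mm, the same height at which it had sat in the dock. The load was about 7 N; I eased it to about 4 N before letting go.
- **Last checks:** The pictures show the cassette upright in the pocket, the dock empty and the green look-alike, fork clamp, iris and steel post where they were. The blank cassette lay outside those last crops, but the arm never went near it. The gripper is well clear and the force reads about zero.
- **Disagreement:** The camera-based and jaw-based x positions differed by about 0.8 mm. That is within the 2 mm calibration and the 3 mm pocket clearance.

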